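# Prop the lid of the yellow parts chest on its stay

### The job

In the caster stockroom two parts chests stand open, their lids upright on stiff hinges. On the chest with the yellow lid, flip the stay (the steel rod with the red peg on the front rim) all the way up against its stop, then bring the yellow lid forward and down so that it is left resting, propped part open, on the tip of the stay. Leave the blue-lidded chest as it is.

Things in the scene. Friction and masses are not known exactly. Their poses are not given: they have to be found in the camera images.
- yellow_chest: Fixed grey steel chest with the yellow lid, 180 (x) x 200 (y) x 112 mm high, open on top, front wall 94 high, 20 thick. Origin: centre of its underside; x axis from its front (stay side, facing the robot) to its back, z up. Lid hinge line: along y at x +90, z 114 mm. Stay pivot line: along x at y +50, z 103 mm; its rod lies at x -80 mm. A twin with a blue lid stands left or right of it.
- yellow_lid (a joint): Opening of the yellow lid (rad): 0 shut, pi/2 upright. Plate 220 wide, 10 thick, reaching 215 mm from the hinge line, underside in line with it; 0.8 kg. Its stiff, damped hinge holds it while steeper than about 1.3; pushed forward below about 1.15 it sinks by itself in a few seconds, right down unless the stay is up. Resting on the raised stay it reads about 0.58.
- yellow_stay (a joint): Angle of that chest's stay (rad): 0 lying level on the front rim, tip towards the chest's -y; it swings up and over towards +y to its stop at 1.70, a little past upright, and there carries the lid. Rod 11 mm thick, 14 mm ball tip 114 mm from the pivot. The stiff pivot (0.08 N m) keeps it where it is left.
- yellow_knob (a point): Grip point on the axis of that stay's red round peg, 12 mm thick, which sticks out 55 mm from the rod's axis towards the robot (the chest's -x), 95 mm from the pivot. The point is 36 mm out from the rod's axis, 26 mm clear of the chest's front. Pinch it from above, fingers closing along the chest's y; the peg turns in the pads as the stay swings.
- blue_lid_edge (a point): Middle of the free edge of the blue lid on the other chest, not to be moved. Same sizes as the yellow one.
- blue_knob (a point): Grip point on the red peg of the blue-lidded chest's stay, not to be moved.

How it is judged:
By the outcome, as a careful person would: the job done as asked, in the order asked, and still so for the second after the job is handed in, with the robot touching nothing.
It also fails if it takes over 48 s, if anything falls off the work surface, if the arm or the gripper's body presses on something with over 40 N, if the wrist force passes 120 N, or if a joint passes its speed limit or range.

### The arm

A 6-joint arm with a two-finger parallel gripper is mounted at the origin on the work surface. World frame = base frame: x ahead of the robot, y to its left, z up, the work surface at z = 0. Lengths are in m, angles in degrees, forces in N, time in s.
With the tool pointing down it reaches from about 0.375 to 0.9 m from the base axis. Payload 3.1 kg.
Tool frame: the origin (TCP) lies midway between the tips of the shut fingers; the grasp point (between the pads) lies 19 mm behind it; x points along the fingers, z is the direction in which the jaws open and shut, and the axes are right-handed (so a half turn about x gives the same grasp; the last joint's range is limited). The gripper opens to 87 mm and grips with 3 to 60 N. Pads are 19 mm wide; open, the fingers measure 117 mm over their backs; the gripper's body (75 mm by 190 mm) begins 51 mm behind the grasp point.
Start: joints at [58.413, 30.224, 82.088, -0, 67.689, -10.227], TCP at [0.228, 0.582, 0.223] pointing down, gripper open.
Joint ranges: [-176.69, 176.69], [-43.24, 126.21], [12.49, 139.97], [-82, 262], [0, 151.66], [-163.58, 163.58]. Speed limits (degrees/s): [159.86, 159.86, 180, 180, 180, 180].

### API

Orientations are given as a 3x3 rotation matrix whose columns are the frame's x, y, z axes.
In Python, from rig import * gives the robot as it stands.
- The arm moves only by the tool play_rows, never from a script. Its argument "rows" is a list that holds one entry, the list of rows, each a list of 7 numbers: the shift along the tool's x, y, z in m, then the turn, a rotation vector about the tool's x, y, z in degrees, then the finger opening in m, from 0 to 0.087. A call has 1 to 12 rows; each row is the pose to reach, as a shift and turn from the pose commanded when the call began, along the tool's axes at that moment; what a row does not reach only later rows make up. A row lasts 1/10 s, in which the tool goes at most 50 mm and 8.59 degrees, less where a joint would pass 70% of its speed; a pose out of reach is approached as far as the arm can. A call with a gripper value outside its range is refused whole. The fingers move at their own pace and stop on an object; the grip force is fixed at half the most. Time passes only in rows, so rows that repeat a pose let the fingers close. It gives the time, the measured TCP pose, the force and the opening at its end, in the units of the state.
- read_state(): the state, without advancing time (a new reading comes with each control period).
- capture(name): name is "scene" or "top" or "wrist"; returns a dict with "pixels" (384x512x3 uint8, red, green, blue), "intrinsics" (3x3 intrinsics, pixels), "rvec" (rotation vector, rad) and "tvec" (3), from world to camera coordinates, as OpenCV has them. Camera axes: x right, y down, z forward; pixel columns grow to the right and rows downward; lengths in m; the calibration is good to about 2 mm. The wrist camera is an equidistant fisheye: a pixel r from the principal point sees the ray r / f radians off the axis. A picture is of the moment at which its call begins. There is no depth.
- hand_in(): hands the job in, once; it reports no verdict.
Trained networks look in the newest picture that a camera, given by its name, has taken for a name from the list of things; names that differ only in an ending like _2 or _b are one class to them, and where a whole thing is asked for, a point or a joint stands for the part that bears it (a point fixed in the world has none). Each returns a list of dicts, best first, with "p" (0 to 1); they miss things now and then, are a little off and sometimes report something else, mostly with a low value. They report only what shows in the picture. A call takes as long as a camera call.
- trace(camera, target): "mask" (384x512 bool, what is visible of it) and "at" ([column, row] in pixels, amid what is visible of it).
The state is a dict: "time_s": time; "joint_positions": joint angles; "qvel": joint speeds; "tau": joint torques, N m; "position": TCP position; "tcp_rot": TCP orientation; "force": force on the tool from outside, world axes, zero at the start; "moment": the same for the moment, N m; "opening": opening from 0.0 (shut) to 1.0 (fully open).
Only numpy, scipy, OpenCV 4.12 (cv2) and the standard library are available. Lean on these libraries where they do the work, as an engineer would, in place of code of your own. Each camera call takes 0.05 s, during which the arm holds its last target.

## Working session

There is one attempt and no reset: what is moved stays moved. The work goes in short steps, Python scripts to look and compute and a tool call to move; the robot and the scene stay as the last step left them, time stands still between calls to the robot, and variables do not carry over. Pictures are saved under pics/ and viewed, and the job is handed in when it is done.

Besides the shell and the picture viewer there is one more tool, called after "Call:" by a JSON object that holds its "name" and its "arguments", one argument or row to a line. play_rows: Moves the arm, as the interface text tells. Its arguments: {"type":"object","properties":{"rows":{"type":"array"}},"required":["rows"]}

```bash
ls; mkdir -p pics; python3 - <<'E'
from rig import *
import cv2
s=read_state();print(s)
for n in["scene","top","wrist"]:
    c=capture(n);cv2.imwrite(f"pics/{n}0.png",c["pixels"][:,:,::-1])
    print(n,c["intrinsics"],c["rvec"],c["tvec"])
    for t in ["yellow_chest","yellow_lid","yellow_stay","yellow_knob","blue_lid_edge","blue_knob"]:
        print(t,[(round(d["p"],2),d["at"],int(d["mask"].sum())) for d in trace(n,t)][:3])
E
```

```text
pics
{'time_s': 0.0, 'joint_positions': array([ 5.84123671e+01,  3.02788379e+01,  8.21567620e+01, -1.11475129e-03,
        6.76889748e+01, -1.02270943e+01]), 'qvel': array([ 0.04989661, -0.05427758, -0.02648613,  0.04091925, -0.02542567,
       -0.00698795]), 'tau': array([-8.89618491e-05, -4.40038633e+01, -1.76595211e+01,  6.31274306e-02,
        5.81693533e-02, -1.81903984e-04]), 'position': array([0.22723082, 0.58143875, 0.22157093]), 'tcp_rot': array([[-1.12353697e-03, -9.31309388e-01,  3.64227349e-01],
       [-1.86153010e-03,  3.64228896e-01,  9.31307600e-01],
       [-9.99997636e-01,  3.68338347e-04, -2.14288508e-03]]), 'force': array([ 0.04104925, -0.37850119, -0.98282874]), 'moment': array([ 0.07420548, -0.01852808,  0.01095953]), 'opening': 0.9999403817541251}
scene [[425.81693778   0.         247.66698576]
 [  0.         425.81693778 188.9526583 ]
 [  0.           0.           1.        ]] [ 2.10112021  1.46719862 -0.51548398] [-0.14419666 -0.34359084  1.16866281]
yellow_chest [(0.97, [195.6, 208.2], 19768), (0.58, [403.8, 140.0], 11012)]
yellow_lid [(0.56, [194.3, 199.0],
[... 288 characters left out ...]
1269] [-0.01164678  0.56287582  1.00176588]
yellow_chest [(0.66, [321.0, 179.8], 10877), (0.59, [353.3, 228.9], 532)]
yellow_lid [(0.85, [335.4, 135.6], 1549)]
yellow_stay [(0.84, [347.9, 224.2], 555)]
yellow_knob [(0.9, [353.3, 228.3], 460)]
blue_lid_edge [(0.73, [134.8, 133.9], 2741)]
blue_knob [(0.83, [183.7, 224.2], 511)]
wrist [[297.31863964   0.         257.52281961]
 [  0.         297.31863964 187.73596147]
 [  0.           0.           1.        ]] [-2.37610836 -1.62035971 -0.24988284] [-0.6241976  -0.0367293   0.39246061]
yellow_chest [(0.92, [10.4, 375.4], 479)]
yellow_lid []
yellow_stay [(0.47, [6.6, 378.0], 61)]
yellow_knob [(0.45, [6.2, 380.5], 56)]
blue_lid_edge []
blue_knob []
```

View pics/scene0.png

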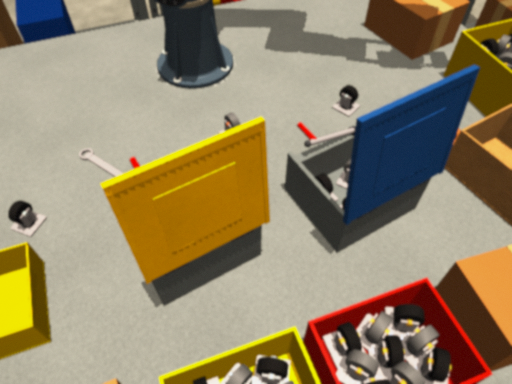

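View pics/top0.png

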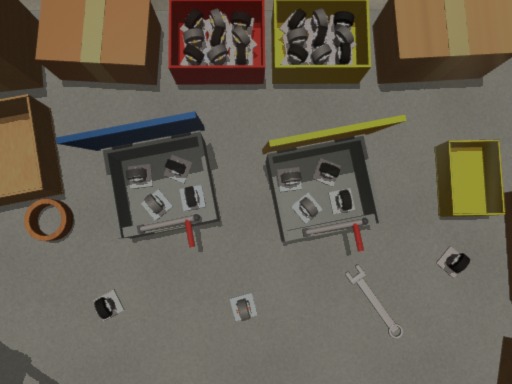

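```bash
python3 - <<'E'
import cv2
a=cv2.imread("pics/top0.png")[105:265,250:410]
cv2.imwrite("pics/top0z.png",cv2.resize(a,(800,600) if 0 else (600,600),interpolation=cv2.INTER_CUBIC))
E
```

```text
(no output)
```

View pics/top0z.png

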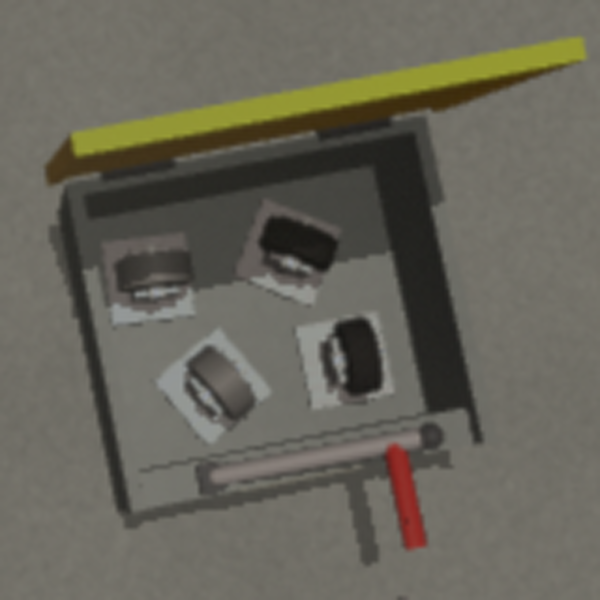

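```bash
cat > h.py <<'E'
import numpy as np,cv2
from scipy.optimize import least_squares
def T(x,y,w):
    c,s=np.cos(w),np.sin(w);return lambda p:(np.asarray(p,float)@np.array([[c,s,0],[-s,c,0],[0,0,1]]))+[x,y,0]
def proj(c,P): return cv2.projectPoints(np.asarray(P,float),np.array(c["rvec"]),np.array(c["tvec"]),np.array(c["intrinsics"]),None)[0][:,0]
E
python3 - <<'E'
from rig import *
from h import *
c=capture("top")
z=lambda u,v:(250+(u+.5)/3.75-.5,105+(v+.5)/3.75-.5)
obs=np.array([z(432,436),z(416,545),z(122,515),z(480,440),z(65,190),z(425,118),z(75,157),z(586,60),z(70,133),z(583,38)])
def model(p):
    f=T(*p[:3]);a=p[3]
    L=lambda r,t,y:(.09-(-r*np.cos(a))*-1 if 0 else .09-r*np.cos(a)+t*np.sin(a),y,.114+r*np.sin(a)+t*np.cos(a))
    P=[(-.08,-.064,.103),(-.135,-.045,.103),(-.09,.1,.112),(-.09,-.1,.112),(.09,.1,.112),(.09,-.1,.112),L(.215,0,.11),L(.215,0,-.11),L(.215,.01,.11),L(.215,.01,-.11)]
    return f(P)
r=least_squares(lambda p:(proj(c,model(p))-obs).ravel(),[.6,0,0,1.57],loss='soft_l1')
print(r.x,np.degrees(r.x[2]));print((proj(c,model(r.x))-obs).round(1))
f=T(*r.x[:3])
print("knob",f([-.116,-.045,.103]),"pivot",f([-.116,.05,.103]))
cs=capture("scene");
im=c["pixels"][:,:,::-1].copy()
for p in proj(c,model(r.x)): cv2.circle(im,tuple(p.round().astype(int)),1,(0,255,0),-1)
im2=cs["pixels"][:,:,::-1].copy()
for p in proj(cs,model(r.x)): cv2.circle(im2,tuple(p.round().astype(int)),2,(0,255,0),-1)
cv2.imwrite("pics/fit.png",np.hstack([cv2.resize(im[100:270,240:420],(400,378)),cv2.resize(im2[100:300,80:290],(397,378))]))
E
```

```text
[ 0.54168299 -0.15724629  0.18470356  1.46620616] 10.582734448909152
[[-2.1  0.4]
 [-1.1  0.1]
 [ 2.5  0.1]
 [ 4.8  0.6]
 [-0.  -1.2]
 [ 0.1 -0.4]
 [-0.1  0.2]
 [ 0.1 -0. ]
 [ 0.1  0.3]
 [-0.3 -0.4]]
knob [ 0.43592055 -0.22278487  0.103     ] pivot [ 0.41847331 -0.12940075  0.103     ]
```

View pics/fit.png

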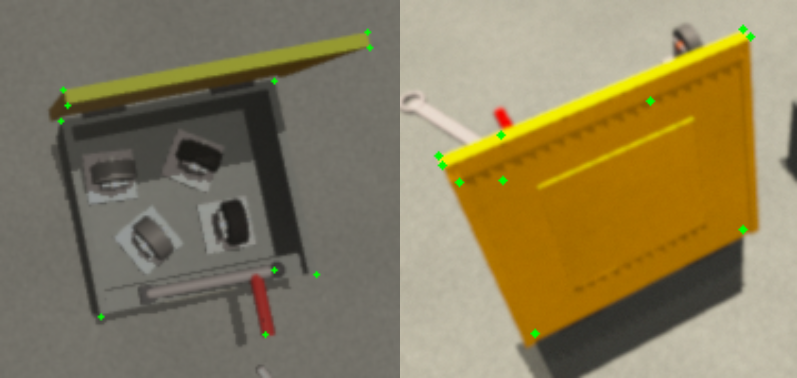

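```bash
python3 - <<'E'
from rig import *
from h import *
c=capture("top");cs=capture("scene")
z=lambda u,v:(250+(u+.5)/3.75-.5,105+(v+.5)/3.75-.5)
obs=np.array([z(432,436),z(416,545),z(125,520),z(480,440),z(65,190),z(425,118),z(75,157),z(586,60),z(70,133),z(583,38)])
for zf in(.094,.112):
  def model(p):
    f=T(*p[:3]);a=p[3]
    L=lambda r,t,y:(.09-r*np.cos(a)+t*np.sin(a),y,.114+r*np.sin(a)+t*np.cos(a))
    P=[(-.08,-.064,.103),(-.135,-.045,.103),(-.09,.1,zf),(-.09,-.1,zf),(.09,.1,.112),(.09,-.1,.112),L(.215,0,.11),L(.215,0,-.11),L(.215,.01,.11),L(.215,.01,-.11)]
    return f(P)
  r=least_squares(lambda p:(proj(c,model(p))-obs).ravel(),[.6,0,0,1.57],loss='soft_l1')
  print(r.x,np.degrees(r.x[2]));print((proj(c,model(r.x))-obs).round(1).tolist())
  f=T(*r.x[:3])
  print("knob",f([-.116,-.045,.103]),"pivot",f([-.116,.05,.103]))
# independent: peg from top picture on z=.103
def back(u,v,h):
    R=cv2.Rodrigues(np.array(c["rvec"]))[0];t=np.array(c["tvec"]).ravel()
    d=R.T@np.linalg.inv(c["intrinsics"])@[u,v,1];o=-R.T@t
    return o+d*(h-o[2])/d[2]
for q in[(432,436),(416,545),(398,455),(215,477)]: print(q,back(*z(*q),.103))
hsv=cv2.cvtColor(c["pixels"],cv2.COLOR_RGB2HSV)
m=((hsv[...,0]<8)|(hsv[...,0]>172))&(hsv[...,1]>150);m[:200]=0;m[:,:300]=0
v,u=np.nonzero(m);print(len(u),u.min(),u.max(),v.min(),v.max(),u.mean(),v.mean(),back(u.mean(),v.mean(),.105))
E
```

```text
[ 0.54107698 -0.15757549  0.18776054  1.46924844] 10.757886717486732
[[-1.8, 0.5], [-0.8, 0.3], [1.3, -1.0], [2.5, 0.9], [0.0, -0.7], [0.1, -0.2], [-0.0, 0.4], [0.0, -0.2], [0.1, 0.5], [-0.4, -0.6]]
knob [ 0.43551538 -0.22343707  0.103     ] pivot [ 0.41778275 -0.13010672  0.103     ]
[ 0.54112088 -0.15747408  0.1869673   1.46895333] 10.712437411797339
[[-1.9, 0.6], [-0.9, 0.3], [1.9, -0.9], [5.0, 0.8], [0.0, -0.8], [0.1, -0.2], [-0.0, 0.3], [0.0, -0.2], [0.1, 0.4], [-0.4, -0.5]]
knob [ 0.43550707 -0.22325191  0.103     ] pivot [ 0.41784848 -0.12990753  0.103     ]
(432, 436) [ 0.47548983 -0.23915307  0.103     ]
(416, 545) [ 0.41739857 -0.22859639  0.103     ]
(398, 455) [ 0.46545816 -0.22044247  0.103     ]
(215, 477) [ 0.45457697 -0.12153159  0.103     ]
140 353 362 224 250 357.6928571428571 236.9857142857143 [ 0.44336317 -0.22316312  0.105     ]
```

```bash
cat >> h.py <<'E'
from scipy.spatial.transform import Rotation as Ro
YAW=np.radians(10.4)
KN=np.array([.4365,-.224,.103])
EX=np.array([np.cos(YAW),np.sin(YAW),0]);EY=np.array([-np.sin(YAW),np.cos(YAW),0])
PV=KN+.095*EY
RT=np.column_stack([[0,0,-1],np.cross(EY,[0,0,-1]),EY])
def delta(s,tgt,R=RT,p0=None,R0=None):
    R0=np.array(s["tcp_rot"]) if R0 is None else R0;p0=np.array(s["position"]) if p0 is None else p0
    return (R0.T@(np.array(tgt)-p0)).round(4).tolist(),np.degrees(Ro.from_matrix(R0.T@R).as_rotvec()).round(2).tolist()
def knob(th): return PV+.095*(-np.cos(th)*EY+np.sin(th)*np.array([0,0,1]))
E
python3 - <<'E'
from rig import *
from h import *
s=read_state()
print(np.linalg.det(RT),RT)
Rm=Ro.from_rotvec([0,0,np.radians(15)]).as_matrix()@np.array(s["tcp_rot"])
R0=np.array([[0,-.9313,.3643],[0,.3643,.9313],[-1,0,0]])
print(delta(s,[.42,.30,.26],Rm,p0=np.array([.228,.582,.223])))
print(delta(s,KN+[0,0,.101],RT,p0=np.array([.228,.582,.223])))
E
```

```text
1.0 [[ 0.         -0.98357147 -0.18051915]
 [ 0.         -0.18051915  0.98357147]
 [-1.         -0.          0.        ]]
([-0.037, -0.2815, -0.1927], [-15.0, 0.0, -0.0])
([0.019, -0.4878, -0.6747], [-31.76, -0.0, -0.0])
```

Call:
{"name": "play_rows", "arguments": {
  "rows": [
    [[-0.037,-0.2815,-0.1927,-15,0,0,0.087],[-0.037,-0.2815,-0.1927,-15,0,0,0.087],[-0.037,-0.2815,-0.1927,-15,0,0,0.087],[-0.037,-0.2815,-0.1927,-15,0,0,0.087],[-0.037,-0.2815,-0.1927,-15,0,0,0.087],[-0.037,-0.2815,-0.1927,-15,0,0,0.087],[-0.037,-0.2815,-0.1927,-15,0,0,0.087],[0.019,-0.4878,-0.6747,-31.76,0,0,0.087],[0.019,-0.4878,-0.6747,-31.76,0,0,0.087],[0.019,-0.4878,-0.6747,-31.76,0,0,0.087],[0.019,-0.4878,-0.6747,-31.76,0,0,0.087],[0.019,-0.4878,-0.6747,-31.76,0,0,0.087]]
  ]
}}

```text
time_s: 2.45
position: [0.4275, 0.0614, 0.2344]
tcp_rot: [[0.001, -0.983, -0.181], [-0.0, -0.181, 0.983], [-1.0, -0.001, -0.0]]
force: [1.4, 0.4, 0.5]
opening: 1.001
```

```bash
python3 - <<'E'
from rig import *
from h import *
s=read_state();print(s["time_s"],s["position"],s["joint_positions"].round(1))
print(delta(s,KN+[0,0,.101]))
E
```

```text
2.45 [0.42746726 0.06142448 0.2344362 ] [  -6.7   14.3  107.7    0.    58.  -107.1]
([0.0305, 0.0428, -0.2823], [0.03, -0.02, 0.07])
```

Call:
{"name": "play_rows", "arguments": {
  "rows": [
    [[0.0305,0.0428,-0.2823,0,0,0,0.087],[0.0305,0.0428,-0.2823,0,0,0,0.087],[0.0305,0.0428,-0.2823,0,0,0,0.087],[0.0305,0.0428,-0.2823,0,0,0,0.087],[0.0305,0.0428,-0.2823,0,0,0,0.087],[0.0305,0.0428,-0.2823,0,0,0,0.087],[0.0305,0.0428,-0.2823,0,0,0,0.087],[0.0305,0.0428,-0.2823,0,0,0,0.087]]
  ]
}}

```text
time_s: 3.25
position: [0.436, -0.2226, 0.2035]
tcp_rot: [[-0.001, -0.984, -0.178], [0.001, -0.178, 0.984], [-1.0, 0.0, 0.001]]
force: [0.5, 0.2, -0.5]
opening: 0.999
```

```bash
python3 - <<'E'
from rig import *
from h import *
c=capture("wrist");cv2.imwrite("pics/w1.png",c["pixels"][:,:,::-1])
s=read_state();print(s["time_s"],s["position"],s["joint_positions"].round(1))
K=np.array(c["intrinsics"]);R=cv2.Rodrigues(np.array(c["rvec"]))[0];t=np.array(c["tvec"]).ravel()
fp=cv2.fisheye.projectPoints(np.array([KN,KN+.02*-EX,KN+.03*EX]).reshape(-1,1,3),np.array(c["rvec"]),np.array(c["tvec"]),K,np.zeros(4))[0]
print("pred",fp[:,0])
print([(d["p"],d["at"],d["mask"].sum()) for d in trace("wrist","yellow_knob")])
hsv=cv2.cvtColor(c["pixels"],cv2.COLOR_RGB2HSV)
m=((hsv[...,0]<8)|(hsv[...,0]>172))&(hsv[...,1]>150)
v,u=np.nonzero(m);print(len(u),u.min(),u.max(),v.min(),v.max())
print(delta(s,KN+[0,0,-.019]))
E
```

```text
3.3 [ 0.43580001 -0.22146631  0.20358457] [ -40.1   21.4  102.4    0.    56.3 -140.5]
pred [[256.79706214 188.20192771]
 [256.70598937 167.19317211]
 [256.93031988 217.98378925]]
[(0.66, [267.0, 232.6], np.int64(2002))]
1043 3 511 179 383
([0.1196, -0.0003, -0.0028], [-0.04, 0.08, -0.04])
```

View pics/w1.png

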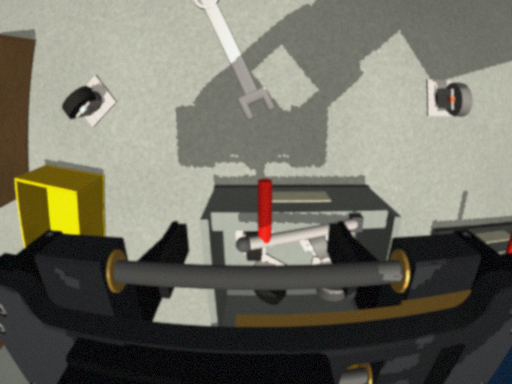

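```bash
python3 - <<'E'
from rig import *
from h import *
c=capture("wrist");ct=capture("top");s=read_state();print(s["position"],s["qvel"].round(2))
hsv=cv2.cvtColor(c["pixels"],cv2.COLOR_RGB2HSV)
m=((hsv[...,0]<8)|(hsv[...,0]>172))&(hsv[...,1]>150);m[250:]=0;m[:,:200]=0;m[:,330:]=0
v,u=np.nonzero(m);print(len(u),u.min(),u.max(),v.min(),v.max());tip=(u[v<v.min()+3].mean(),v.min());mid=(u.mean(),v.mean())
def rayw(u,v):
    K=np.array(c["intrinsics"]);q=np.array([(u-K[0,2]),(v-K[1,2])])/K[0,0];th=np.hypot(*q)
    d=np.array([*(q/th*np.sin(th)),np.cos(th)]);R=cv2.Rodrigues(np.array(c["rvec"]))[0]
    return -R.T@np.array(c["tvec"]).ravel(),R.T@d
def rayt(u,v):
    R=cv2.Rodrigues(np.array(ct["rvec"]))[0];d=R.T@np.linalg.inv(ct["intrinsics"])@[u,v,1]
    return -R.T@np.array(ct["tvec"]).ravel(),d/np.linalg.norm(d)
def tri(a,b):
    (o1,d1),(o2,d2)=a,b
    k=np.linalg.lstsq(np.column_stack([d1,-d2]),o2-o1,rcond=None)[0]
    return o1+k[0]*d1,o2+k[1]*d2
print(tip,mid,rayw(*tip))
for t,w in(((360.9,250.2),tip),((357.7,237),mid)): print(tri(rayt(*t),rayw(*w)))
for h in(.097,.103,.109):
  for q in(tip,mid):
    o,d=rayw(*q);print(h,(o+d*(h-o[2])/d[2]).round(4))
E
```

```text
[ 0.43614627 -0.22055942  0.20390544] [ 0.19 -0.14 -0.18 -0.19 -0.12 -0.04]
802 255 269 179 241
(np.float64(262.44827586206895), np.int64(179)) (np.float64(262.3092269326683), np.float64(208.77805486284288)) (array([ 0.35412674, -0.2365914 ,  0.36552398]), array([ 0.26609992,  0.06556184, -0.9617133 ]))
(array([ 0.41825729, -0.22137934,  0.13552009]), array([ 0.41779388, -0.22090506,  0.1354242 ]))
(array([ 0.44371829, -0.21628643,  0.13416762]), array([ 0.44360063, -0.2161415 ,  0.13413493]))
0.097 [ 0.4284 -0.2183  0.097 ]
0.097 [ 0.458  -0.2129  0.097 ]
0.103 [ 0.4268 -0.2187  0.103 ]
0.103 [ 0.4556 -0.2134  0.103 ]
0.109 [ 0.4251 -0.2191  0.109 ]
0.109 [ 0.4533 -0.2139  0.109 ]
```

```bash
python3 - <<'E'
import cv2,numpy as np
a=cv2.imread("pics/scene0.png")[105:315,85:285];cv2.imwrite("pics/s0z.png",cv2.resize(a,(571,600),interpolation=cv2.INTER_CUBIC))
a=cv2.imread("pics/w1.png")[165:315,180:420];cv2.imwrite("pics/w1z.png",cv2.resize(a,(800,500),interpolation=cv2.INTER_CUBIC))
E
```

```text
(no output)
```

View pics/s0z.png

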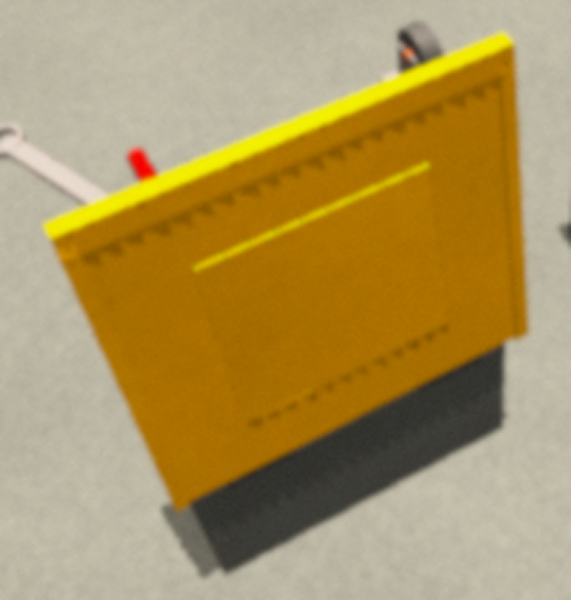

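View pics/w1z.png

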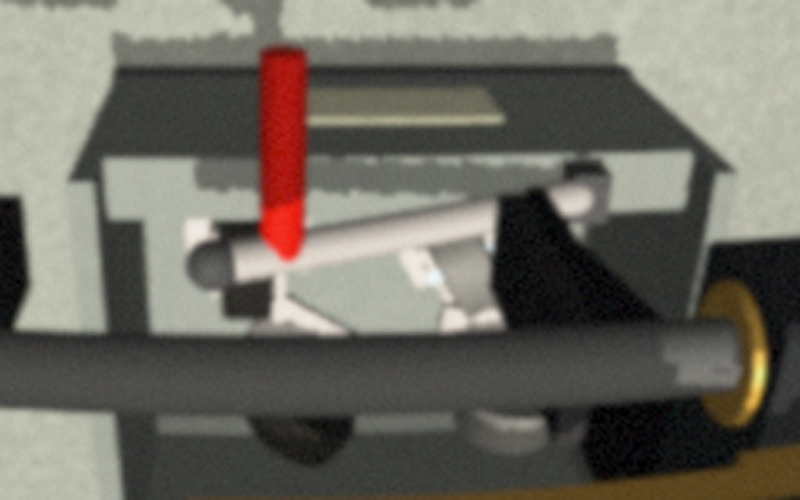

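```bash
python3 - <<'E'
from rig import *
from h import *
c=capture("top");cs=capture("scene");w=capture("wrist")
zt=lambda u,v:(250+(u+.5)/3.75-.5,105+(v+.5)/3.75-.5)
zw=lambda u,v:(180+(u+.5)/3.333-.5-2,165+(v+.5)/3.333-.5)
zs=lambda u,v:(85+(u+.5)/2.857-.5,105+(v+.5)/2.857-.5)
def pw(P): return cv2.fisheye.projectPoints(np.asarray(P).reshape(-1,1,3),np.array(w["rvec"]),np.array(w["tvec"]),np.array(w["intrinsics"]),np.zeros(4))[0][:,0]
def parts(p):
    f=T(*p[:3]);a,th=p[3:5]
    L=lambda r,t,y:(.09-r*np.cos(a)+t*np.sin(a),y,.114+r*np.sin(a)+t*np.cos(a))
    S=lambda x,l:(x,.05-l*np.cos(th),.103+l*np.sin(th))
    top=f([S(-.08,.114),S(-.135,.095),S(-.08,0),(.09,.1,.112),(.09,-.1,.112),L(.215,0,.11),L(.215,0,-.11),L(.215,.01,.11),L(.215,.01,-.11),(-.09,.1,.112),(-.09,-.1,.112)])
    wr=f([S(-.08,.114),S(-.135,.095),S(-.08,0),(-.09,.1,.112),(-.09,-.1,.112)])
    sc=f([L(.215,.01,.11),L(.215,.01,-.11),L(0,.01,.11),L(0,.01,-.11),S(-.135,.095)])
    return top,wr,sc
ot=np.array([zt(432,436),zt(416,542),zt(215,477),zt(65,190),zt(425,118),zt(75,157),zt(586,60),zt(70,133),zt(583,38),zt(122,515),zt(482,440)])
ow=np.array([zw(210,264),zw(283,58),zw(585,196),zw(735,172),zw(72,180)])
os_=np.array([zs(508,46),zs(56,238),zs(524,335),zs(178,508),zs(136,156)])
def res(p):
    a,b,d=parts(p);return np.concatenate([(proj(c,a)-ot).ravel(),(pw(b)-ow).ravel(),(proj(cs,d)-os_).ravel()])
r=least_squares(res,[.54,-.157,.185,1.46,.3],loss='soft_l1')
print(r.x.round(4),np.degrees(r.x[2]));print(r.fun.reshape(-1,2).round(1).tolist())
E
```

```text
[ 0.544  -0.1569  0.1849  1.4568  0.3433] 10.596254301585995
[[-0.8, -0.6], [-0.2, 0.9], [0.5, -0.8], [-0.2, -2.3], [-0.1, -1.5], [-0.0, 0.0], [0.0, -0.2], [0.1, 0.1], [-0.3, -0.5], [2.3, -1.1], [4.0, -0.5], [1.2, -0.6], [0.4, -3.0], [-1.9, -0.3], [2.3, -0.1], [-1.2, -0.1], [2.2, -1.8], [-2.2, -0.3], [1.9, 0.4], [0.3, 2.5], [-0.3, -0.3]]
```

```bash
cat >> h.py <<'E'
YAW=.1845;F=T(.5425,-.157,YAW)
EX=np.array([np.cos(YAW),np.sin(YAW),0]);EY=np.array([-np.sin(YAW),np.cos(YAW),0])
RT=np.column_stack([[0,0,-1],np.cross(EY,[0,0,-1]),EY])
def knob(th): return F([-.116,.05-.095*np.cos(th),.103+.095*np.sin(th)])
E
python3 - <<'E'
from rig import *
from h import *
s=read_state();k=knob(.343);print(s["time_s"],s["position"],k, F([-.11+.006,.05-.095*np.cos(.343),.135]))
print(delta(s,k+[0,0,.04]),delta(s,k+[0,0,-.019]))
E
```

```text
3.6 [ 0.43644557 -0.22106951  0.20401279] [ 0.43570902 -0.21707721  0.13494982] [ 0.44750536 -0.21487575  0.135     ]
([0.0291, -0.0, 0.0041], [0.1, -0.01, 0.01]) ([0.0881, 0.0, 0.0041], [0.1, -0.01, 0.01])
```

Call:
{"name": "play_rows", "arguments": {
  "rows": [
    [[0.02,0,0.004,0,0,0,0.087],[0.05,0,0.004,0,0,0,0.087],[0.075,0,0.004,0,0,0,0.087],[0.088,0,0.004,0,0,0,0.087],[0.088,0,0.004,0,0,0,0.087],[0.088,0,0.004,0,0,0,0.06],[0.088,0,0.004,0,0,0,0.03],[0.088,0,0.004,0,0,0,0],[0.088,0,0.004,0,0,0,0],[0.088,0,0.004,0,0,0,0],[0.088,0,0.004,0,0,0,0]]
  ]
}}

```text
time_s: 4.7
position: [0.4357, -0.2184, 0.116]
tcp_rot: [[0.0, -0.984, -0.18], [-0.0, -0.18, 0.984], [-1.0, -0.0, -0.0]]
force: [-0.7, -0.7, -0.2]
opening: 0.54
```

```bash
python3 - <<'E'
from rig import *
from h import *
c=capture("wrist");cv2.imwrite("pics/w2.png",c["pixels"][:,:,::-1]);c=capture("top");cv2.imwrite("pics/t2.png",c["pixels"][:,:,::-1])
s=read_state();print(s["time_s"],s["position"],s["opening"],s["force"])
# arc relative to theta .343 in tool axes: down=-dz, z=dy
k0=knob(.343)
for th in np.arange(.343,1.72,.115): print(round(th,3),(RT.T@(knob(th)-k0)).round(4))
print((RT.T@(knob(1.7)-k0)).round(4))
E
```

```text
4.8 [ 0.43562065 -0.2183056   0.11587029] 0.44652960932005786 [-0.29394375 -0.50672825  0.9627728 ]
0.343 [0. 0. 0.]
0.458 [-0.0101  0.      0.0043]
0.573 [-0.0196  0.      0.0096]
0.688 [-0.0284  0.      0.0161]
0.803 [-0.0364  0.      0.0235]
0.918 [-0.0435  0.      0.0318]
1.033 [-0.0496  0.      0.0408]
1.148 [-0.0547  0.      0.0505]
1.263 [-0.0586  0.      0.0607]
1.378 [-0.0613 -0.      0.0713]
1.493 [-0.0628 -0.      0.0821]
1.608 [-0.063 -0.     0.093]
[-0.0623  0.      0.1017]
```

View pics/w2.png

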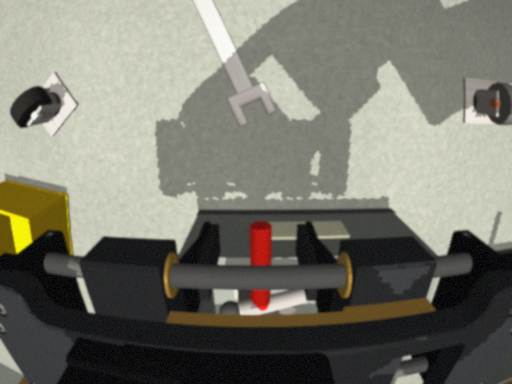

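Peg (column 261) is centred between the closing fingers (columns ~210–310). Close fully.

Call:
{"name": "play_rows", "arguments": {
  "rows": [
    [[0,0,0,0,0,0,0],[0,0,0,0,0,0,0],[0,0,0,0,0,0,0],[0,0,0,0,0,0,0],[0,0,0,0,0,0,0],[0,0,0,0,0,0,0]]
  ]
}}

```text
time_s: 5.4
position: [0.4352, -0.217, 0.1154]
tcp_rot: [[-0.001, -0.984, -0.18], [0.002, -0.18, 0.984], [-1.0, 0.001, 0.002]]
force: [2.2, 4.0, -1.6]
opening: 0.123
```

```bash
python3 - <<'E'
from rig import *
from h import *
c=capture("wrist");cv2.imwrite("pics/w3.png",c["pixels"][:,:,::-1])
s=read_state();print(s["time_s"],s["position"],s["opening"]*87,s["force"])
E
```

```text
5.45 [ 0.43521486 -0.21703227  0.1154325 ] 11.08671516775539 [ 0.56633358  4.25834174 -1.59261111]
```

View pics/w3.png

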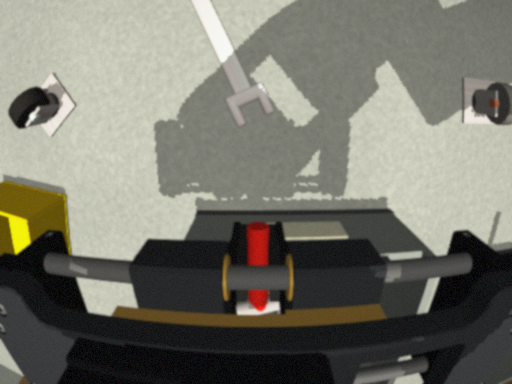

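Call:
{"name": "play_rows", "arguments": {
  "rows": [
    [[-0.005,0,0.002,0,0,0,0],[-0.0101,0,0.0043,0,0,0,0],[-0.015,0,0.0069,0,0,0,0],[-0.0196,0,0.0096,0,0,0,0],[-0.0241,0,0.0128,0,0,0,0],[-0.0284,0,0.0161,0,0,0,0],[-0.0325,0,0.0197,0,0,0,0],[-0.0364,0,0.0235,0,0,0,0],[-0.0401,0,0.0276,0,0,0,0],[-0.0435,0,0.0318,0,0,0,0],[-0.0467,0,0.0362,0,0,0,0],[-0.0496,0,0.0408,0,0,0,0]]
  ]
}}

```text
time_s: 6.65
position: [0.4286, -0.1801, 0.1665]
tcp_rot: [[0.001, -0.983, -0.182], [-0.005, -0.182, 0.983], [-1.0, -0.0, -0.005]]
force: [-4.1, -6.4, 1.8]
opening: 0.126
```

```bash
python3 - <<'E'
from rig import *
from h import *
c=capture("wrist");cv2.imwrite("pics/w4.png",c["pixels"][:,:,::-1])
s=read_state();print(s["time_s"],s["position"],s["opening"]*87,s["force"],s["joint_positions"].round(1))
print(knob(1.033)-[0,0,.019])
for th in (1.09,1.148,1.205,1.263,1.32,1.378,1.436,1.493,1.55,1.608,1.66,1.7,1.74,1.78): print(th,(RT.T@(knob(th)-knob(1.033))).round(4))
E
```

```text
6.7 [ 0.42851818 -0.17952357  0.16700204] 11.263465496011383 [-3.45995398 -4.10239734  3.66165221] [ -36.4   23.   108.    -0.2   48.8 -136.8]
[ 0.4282235  -0.17696671  0.16558976]
1.09 [-0.0026  0.      0.0047]
1.148 [-0.005   0.      0.0097]
1.205 [-0.0071 -0.      0.0147]
1.263 [-0.0089 -0.      0.0199]
1.32 [-0.0104 -0.      0.0251]
1.378 [-0.0117 -0.      0.0305]
1.436 [-0.0125 -0.      0.0359]
1.493 [-0.0131 -0.      0.0413]
1.55 [-0.0134 -0.      0.0467]
1.608 [-0.0133 -0.      0.0522]
1.66 [-0.013  -0.      0.0571]
1.7 [-0.0126 -0.      0.0609]
1.74 [-0.0121 -0.      0.0647]
1.78 [-0.0113 -0.      0.0684]
```

View pics/w4.png

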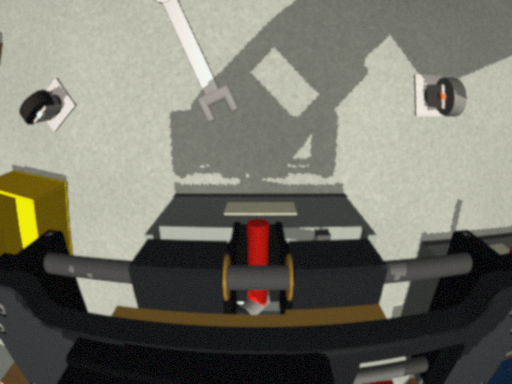

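Still held. Continue to the stop, a little beyond.

Call:
{"name": "play_rows", "arguments": {
  "rows": [
    [[-0.0026,0,0.0047,0,0,0,0],[-0.005,0,0.0097,0,0,0,0],[-0.0071,0,0.0147,0,0,0,0],[-0.0089,0,0.0199,0,0,0,0],[-0.0104,0,0.0251,0,0,0,0],[-0.0117,0,0.0305,0,0,0,0],[-0.0125,0,0.0359,0,0,0,0],[-0.0131,0,0.0413,0,0,0,0],[-0.0134,0,0.0467,0,0,0,0],[-0.0133,0,0.0522,0,0,0,0],[-0.013,0,0.0571,0,0,0,0],[-0.0126,0,0.0609,0,0,0,0]]
  ]
}}

```text
time_s: 7.9
position: [0.4175, -0.119, 0.1792]
tcp_rot: [[0.001, -0.983, -0.181], [-0.003, -0.181, 0.983], [-1.0, -0.001, -0.003]]
force: [-2.0, -3.7, 4.4]
opening: 0.125
```

Call:
{"name": "play_rows", "arguments": {
  "rows": [
    [[0.0003,0,0.003,0,0,0,0],[0.0005,0,0.005,0,0,0,0],[0.0005,0,0.005,0,0,0,0],[0.0005,0,0.005,0,0,0,0]]
  ]
}}

```text
time_s: 8.3
position: [0.4172, -0.1166, 0.1787]
tcp_rot: [[0.002, -0.983, -0.183], [-0.007, -0.183, 0.983], [-1.0, -0.001, -0.008]]
force: [-5.6, -10.9, 6.8]
opening: 0.13
```

```bash
python3 - <<'E'
from rig import *
from h import *
c=capture("wrist");cv2.imwrite("pics/w5.png",c["pixels"][:,:,::-1])
c=capture("top");cv2.imwrite("pics/t5.png",c["pixels"][:,:,::-1])
s=read_state();print(s["time_s"],s["position"],s["opening"]*87,s["force"],s["joint_positions"].round(1))
print(knob(1.7)-[0,0,.019])
E
```

```text
8.4 [ 0.41721058 -0.11658771  0.17872303] 10.89864711537149 [ -5.79304848 -10.79647187   6.42082788] [ -30.2   19.7  111.5   -0.4   48.5 -130.5]
[ 0.41705046 -0.11709689  0.17820816]
```

View pics/w5.png

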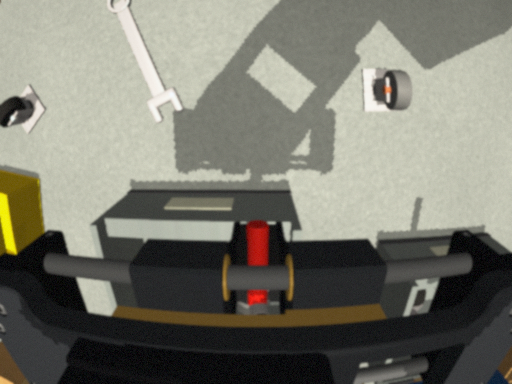

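Call:
{"name": "play_rows", "arguments": {
  "rows": [
    [[0,0,0,0,0,0,0.02],[0,0,0,0,0,0,0.04],[0,0,0,0,0,0,0.05],[0,0,0,0,0,0,0.05],[0,0,0,0,0,0,0.05],[-0.02,0,0,0,0,0,0.05],[-0.06,0,0,0,0,0,0.05],[-0.1,0,0,0,0,0,0.05],[-0.14,0,0,0,0,0,0.05],[-0.18,0,0,0,0,0,0.05],[-0.22,0,0,0,0,0,0.05],[-0.22,0,0,0,0,0,0.05]]
  ]
}}

```text
time_s: 9.6
position: [0.4191, -0.1144, 0.4029]
tcp_rot: [[0.011, -0.983, -0.181], [-0.006, -0.181, 0.983], [-1.0, -0.01, -0.008]]
force: [0.1, -1.2, -0.5]
opening: 0.575
```

```bash
python3 - <<'E'
from rig import *
from h import *
w=capture("wrist");cv2.imwrite("pics/w6.png",w["pixels"][:,:,::-1])
c=capture("top");
s=read_state();print(s["time_s"],s["position"],s["opening"]*87,s["force"],s["joint_positions"].round(1))
im=c["pixels"][:,:,::-1].copy()
S=lambda x,l,th:(x,.05-l*np.cos(th),.103+l*np.sin(th))
P=F([S(-.08,.114,1.7),S(-.135,.095,1.7)])
for p in proj(c,P): print(p)
fw=cv2.fisheye.projectPoints(P.reshape(-1,1,3),np.array(w["rvec"]),np.array(w["tvec"]),np.array(w["intrinsics"]),np.zeros(4))[0][:,0];print(fw)
cv2.imwrite("pics/t6.png",im)
# lid at 1.457 back face tip; targets
a=1.457
print("lid tip back",F([.09-.215*np.cos(a)+.01*np.sin(a),0,.114+.215*np.sin(a)]))
A=F([.175,0,.40]);B=F([.16,0,.28]);print(A,B,delta(s,A),delta(s,B))
E
```

```text
9.7 [ 0.41644128 -0.11303856  0.39790115] 50.36769057033734 [-0.29719719 -0.47983052 -1.41796561] [ -30.1    3.9   92.6    0.    83.4 -130.5]
[307.63577936 233.379247  ]
[313.82177974 263.22351235]
[[259.75229571 191.09703767]
 [257.74605024 144.45399562]]
lid tip back [ 0.61674013 -0.14314513  0.32760942]
[ 0.71452992 -0.12489537  0.4       ] [ 0.6997845  -0.12764719  0.28      ] ([-0.0016, -0.291, -0.0656], [0.02, -0.04, 0.08]) ([0.1183, -0.2759, -0.0655], [0.02, -0.04, 0.08])
```

View pics/w6.png

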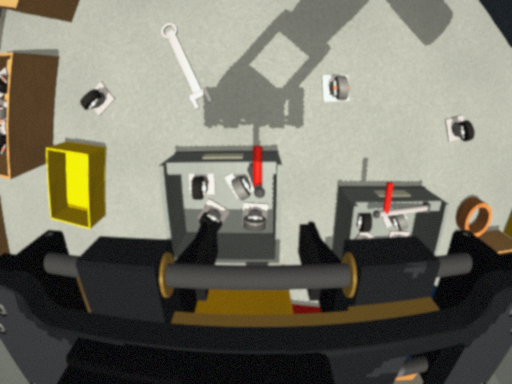

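View pics/t6.png

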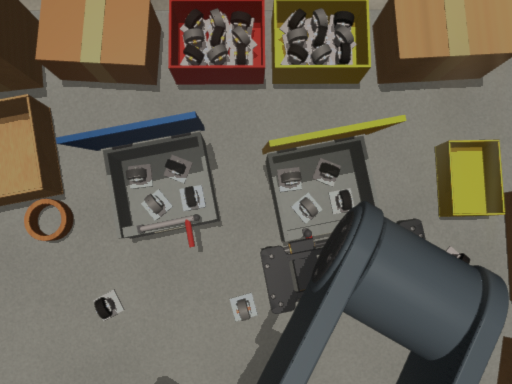

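Call:
{"name": "play_rows", "arguments": {
  "rows": [
    [[-0.002,-0.291,-0.0656,0,0,0,0.02],[-0.002,-0.291,-0.0656,0,0,0,0.0],[-0.002,-0.291,-0.0656,0,0,0,0.0],[-0.002,-0.291,-0.0656,0,0,0,0.0],[-0.002,-0.291,-0.0656,0,0,0,0.0],[-0.002,-0.291,-0.0656,0,0,0,0.0],[-0.002,-0.291,-0.0656,0,0,0,0.0],[-0.002,-0.291,-0.0656,0,0,0,0.0],[-0.002,-0.291,-0.0656,0,0,0,0.0],[-0.002,-0.291,-0.0656,0,0,0,0.0]]
  ]
}}

```text
time_s: 10.7
position: [0.713, -0.1251, 0.4004]
tcp_rot: [[0.0, -0.984, -0.18], [-0.0, -0.18, 0.984], [-1.0, -0.0, -0.0]]
force: [-0.6, -0.2, 0.3]
opening: 0.005
```

```bash
python3 - <<'E'
from rig import *
from h import *
w=capture("scene");cv2.imwrite("pics/s7.png",w["pixels"][:,:,::-1])
s=read_state();print(s["time_s"],s["position"],s["opening"]*87,s["force"],s["joint_positions"].round(1))
for x,z in((.165,.28),(.13,.28),(.02,.275),(-.01,.27)): print(x,z,delta(s,F([x,0,z])))
E
```

```text
10.75 [ 0.71315953 -0.12519501  0.40084879] 0.46580190922946496 [-0.05810846 -0.07182923 -0.47606777] [ -18.8   32.1   50.9   -0.    96.9 -119.2]
0.165 0.28 ([0.1208, 0.0087, 0.0001], [-0.02, -0.03, 0.05])
0.13 0.28 ([0.1208, 0.0437, -0.0], [-0.02, -0.03, 0.05])
0.02 0.275 ([0.1257, 0.1537, -0.0004], [-0.02, -0.03, 0.05])
-0.01 0.27 ([0.1307, 0.1837, -0.0005], [-0.02, -0.03, 0.05])
```

View pics/s7.png

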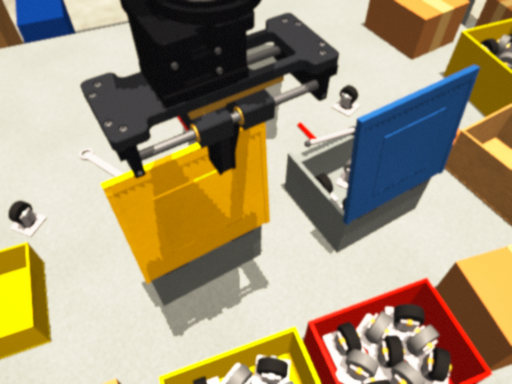

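Call:
{"name": "play_rows", "arguments": {
  "rows": [
    [[0.04,0.0087,0,0,0,0,0],[0.08,0.0087,0,0,0,0,0],[0.11,0.0087,0,0,0,0,0],[0.1208,0.0087,0,0,0,0,0],[0.1208,0.025,0,0,0,0,0],[0.1208,0.0437,0,0,0,0,0],[0.1208,0.06,0,0,0,0,0],[0.1208,0.073,0,0,0,0,0],[0.1208,0.08,0,0,0,0,0],[0.1208,0.087,0,0,0,0,0],[0.1208,0.092,0,0,0,0,0],[0.1208,0.097,0,0,0,0,0]]
  ]
}}

```text
time_s: 11.95
position: [0.6197, -0.143, 0.2796]
tcp_rot: [[0.003, -0.984, -0.181], [-0.001, -0.181, 0.984], [-1.0, -0.003, -0.001]]
force: [1.9, -0.1, 0.0]
opening: 0.005
```

```bash
python3 - <<'E'
from rig import *
from h import *
w=capture("scene");cv2.imwrite("pics/s8.png",w["pixels"][:,:,::-1])
s=read_state();print(s["time_s"],s["position"],s["opening"]*87,s["force"],s["joint_positions"].round(1))
for x,z in((.02,.275),(-.01,.27)): print(x,z,delta(s,F([x,0,z])))
E
```

```text
12.0 [ 0.61842527 -0.1431145   0.27920558] 0.7759116930430191 [-0.4975347   0.63179851  0.51575756] [ -23.1   27.9   76.8   -0.    75.3 -123.5]
0.02 0.275 ([0.0042, 0.0572, 0.0001], [0.01, -0.04, -0.0])
-0.01 0.27 ([0.0092, 0.0872, 0.0], [0.01, -0.04, -0.0])
```

View pics/s8.png

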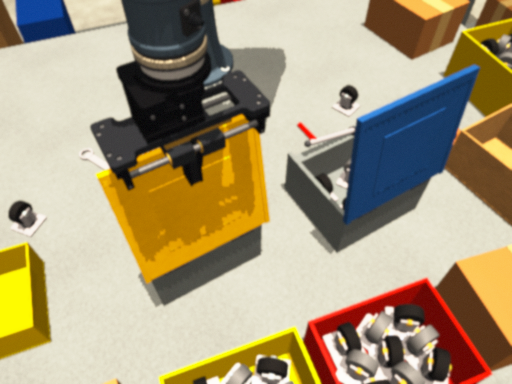

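Call:
{"name": "play_rows", "arguments": {
  "rows": [
    [[0,0.004,0,0,0,0,0],[0,0.008,0,0,0,0,0],[0,0.012,0,0,0,0,0],[0,0.016,0,0,0,0,0],[0,0.02,0,0,0,0,0],[0,0.024,0,0,0,0,0],[0,0.028,0,0,0,0,0],[0,0.032,0,0,0,0,0],[0,0.036,0,0,0,0,0],[0,0.04,0,0,0,0,0],[0,0.044,0,0,0,0,0],[0,0.048,0,0,0,0,0]]
  ]
}}

```text
time_s: 13.2
position: [0.5713, -0.1515, 0.2787]
tcp_rot: [[-0.0, -0.984, -0.181], [-0.0, -0.181, 0.984], [-1.0, 0.0, 0.0]]
force: [0.0, 0.1, 0.4]
opening: 0.009
```

```bash
python3 - <<'E'
from rig import *
from h import *
w=capture("scene");cv2.imwrite("pics/s9.png",w["pixels"][:,:,::-1])
s=read_state();print(s["time_s"],s["position"],s["opening"]*87,s["force"],s["joint_positions"].round(1))
for x,z in((.02,.275),(-.01,.27)): print(x,z,delta(s,F([x,0,z])))
E
```

```text
13.25 [ 0.57061336 -0.15153932  0.27861283] 0.5006720958241444 [-0.7515827   0.25929033 -0.05808017] [ -25.7   24.2   83.3   -0.    72.6 -126.1]
0.02 0.275 ([0.0036, 0.0086, -0.0002], [-0.01, 0.02, -0.08])
-0.01 0.27 ([0.0087, 0.0386, -0.0003], [-0.01, 0.02, -0.08])
```

View pics/s9.png

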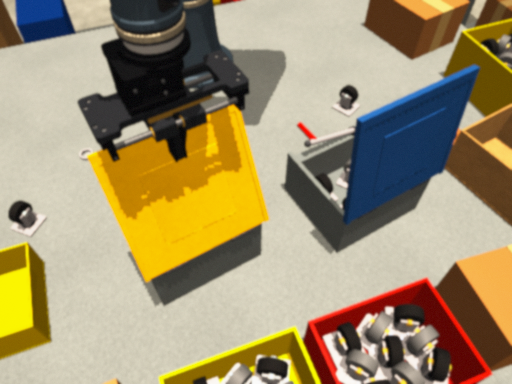

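Call:
{"name": "play_rows", "arguments": {
  "rows": [
    [[0,0.004,0,0,0,0,0],[0,0.008,0,0,0,0,0],[0,0.012,0,0,0,0,0],[0,0.016,0,0,0,0,0],[0,0.02,0,0,0,0,0],[0,0.024,0,0,0,0,0],[0,0.024,0,0,0,0,0],[-0.03,-0.01,0,0,0,0,0],[-0.07,-0.01,0,0,0,0,0],[-0.11,-0.01,0,0,0,0,0],[-0.15,-0.01,0,0,0,0,0]]
  ]
}}

```text
time_s: 14.35
position: [0.5817, -0.1494, 0.43]
tcp_rot: [[-0.0, -0.983, -0.181], [0.0, -0.181, 0.983], [-1.0, 0.0, 0.0]]
force: [0.7, 0.2, -0.5]
opening: 0.004
```

```bash
python3 - <<'E'
from rig import *
from h import *
w=capture("scene");cv2.imwrite("pics/s10.png",w["pixels"][:,:,::-1])
s=read_state();print(s["time_s"],s["position"],s["force"])
E
```

```text
14.4 [ 0.58441116 -0.15072432  0.43834991] [ 1.56225909 -1.38247288  4.82324803]
```

View pics/s10.png

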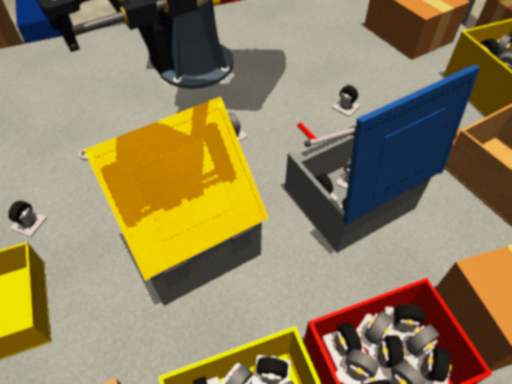

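Call:
{"name": "play_rows", "arguments": {
  "rows": [
    [[0,0,0,0,0,0,0],[0,0,0,0,0,0,0],[0,0,0,0,0,0,0],[0,0,0,0,0,0,0],[0,0,0,0,0,0,0],[0,0,0,0,0,0,0],[0,0,0,0,0,0,0],[0,0,0,0,0,0,0],[0,0,0,0,0,0,0],[0,0,0,0,0,0,0],[0,0,0,0,0,0,0],[0,0,0,0,0,0,0]]
  ]
}}

```text
time_s: 15.6
position: [0.5816, -0.1497, 0.4287]
tcp_rot: [[0.0, -0.984, -0.181], [-0.0, -0.181, 0.984], [-1.0, -0.0, -0.0]]
force: [-0.4, 0.3, -0.7]
opening: 0.004
```

Call:
{"name": "play_rows", "arguments": {
  "rows": [
    [[0,0,0,0,0,0,0],[0,0,0,0,0,0,0],[0,0,0,0,0,0,0],[0,0,0,0,0,0,0],[0,0,0,0,0,0,0],[0,0,0,0,0,0,0],[0,0,0,0,0,0,0],[0,0,0,0,0,0,0],[0,0,0,0,0,0,0],[0,0,0,0,0,0,0],[0,0,0,0,0,0,0],[0,0,0,0,0,0,0]]
  ]
}}

```text
time_s: 16.8
position: [0.5816, -0.1497, 0.4287]
tcp_rot: [[0.0, -0.984, -0.181], [-0.0, -0.181, 0.984], [-1.0, -0.0, -0.0]]
force: [-0.4, 0.6, -0.3]
opening: 0.004
```

Call:
{"name": "play_rows", "arguments": {
  "rows": [
    [[0,0,0,0,0,0,0],[0,0,0,0,0,0,0],[0,0,0,0,0,0,0],[0,0,0,0,0,0,0],[0,0,0,0,0,0,0],[0,0,0,0,0,0,0],[0,0,0,0,0,0,0],[0,0,0,0,0,0,0],[0,0,0,0,0,0,0],[0,0,0,0,0,0,0],[0,0,0,0,0,0,0],[0,0,0,0,0,0,0]]
  ]
}}

```text
time_s: 18.0
position: [0.5816, -0.1497, 0.4287]
tcp_rot: [[-0.0, -0.984, -0.181], [-0.0, -0.181, 0.984], [-1.0, 0.0, -0.0]]
force: [-0.1, -0.1, 0.6]
opening: 0.003
```

```bash
python3 - <<'E'
from rig import *
from h import *
w=capture("scene")
im=w["pixels"][:,:,::-1].copy()
for a,col in((.58,(0,255,0)),(0.,(255,0,255))):
    L=lambda r,t,y:(.09-r*np.cos(a)+t*np.sin(a),y,.114+r*np.sin(a)+t*np.cos(a))
    q=proj(w,F([L(.215,.01,.11),L(.215,.01,-.11),L(0,.01,-.11),L(0,.01,.11)])).round().astype(int)
    cv2.polylines(im,[q],True,col,1)
cv2.imwrite("pics/s11.png",cv2.resize(im[60:320,60:380],(738,600)))
s=read_state();print(s["time_s"],s["position"],s["force"])
E
```

```text
18.05 [ 0.58163288 -0.14964022  0.42868087] [-0.05884613 -0.72583764  0.05102865]
```

View pics/s11.png

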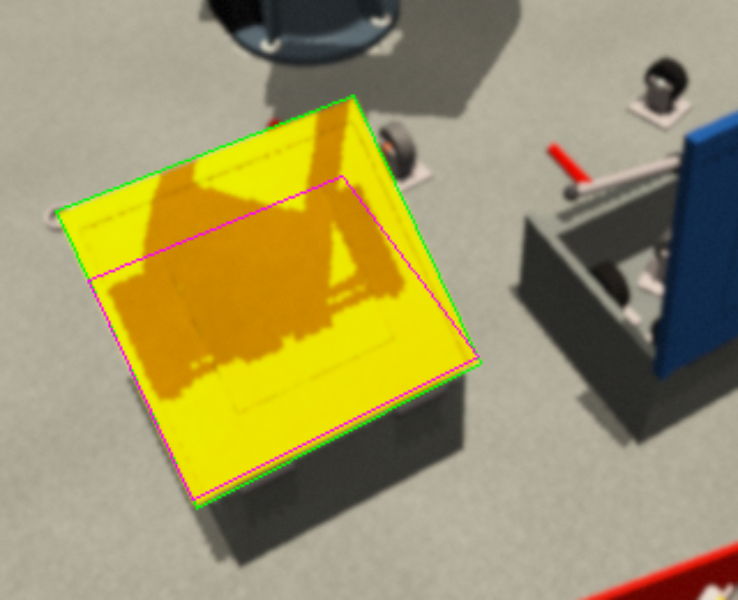

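Call:
{"name": "play_rows", "arguments": {
  "rows": [
    [[-0.01,0,0,0,0,0,0],[-0.02,0,0,0,0,0,0],[-0.02,0,0,0,0,0,0],[-0.02,0,0,0,0,0,0],[-0.02,0,0,0,0,0,0],[-0.02,0,0,0,0,0,0],[-0.02,0,0,0,0,0,0],[-0.02,0,0,0,0,0,0],[-0.02,0,0,0,0,0,0],[-0.02,0,0,0,0,0,0]]
  ]
}}

```text
time_s: 19.05
position: [0.5816, -0.1496, 0.4486]
tcp_rot: [[-0.0, -0.984, -0.181], [0.0, -0.181, 0.984], [-1.0, 0.0, 0.0]]
force: [0.3, -0.1, 0.1]
opening: 0.002
```

```bash
python3 - <<'E'
from rig import *
from h import *
w=capture("scene")
im=w["pixels"][:,:,::-1].copy()
a=.58
L=lambda r,t,y:(.09-r*np.cos(a)+t*np.sin(a),y,.114+r*np.sin(a)+t*np.cos(a))
q=proj(w,F([L(.215,.01,.11),L(.215,.01,-.11),L(0,.01,-.11),L(0,.01,.11)])).round().astype(int)
cv2.polylines(im,[q],True,(0,255,0),1)
cv2.imwrite("pics/s12.png",cv2.resize(im[60:320,60:380],(738,600)))
o=cv2.imread("pics/scene0.png")[:,:,::-1]
print("blue diff",np.abs(o[60:240,285:480].astype(int)-w["pixels"][60:240,285:480]).mean())
s=read_state();print(s["time_s"],s["position"],s["force"])
E
```

```text
blue diff 8.778556505223172
19.1 [ 0.58162642 -0.1496808   0.44863583] [ 0.40813482 -0.39504061  0.16804212]
```

View pics/s12.png

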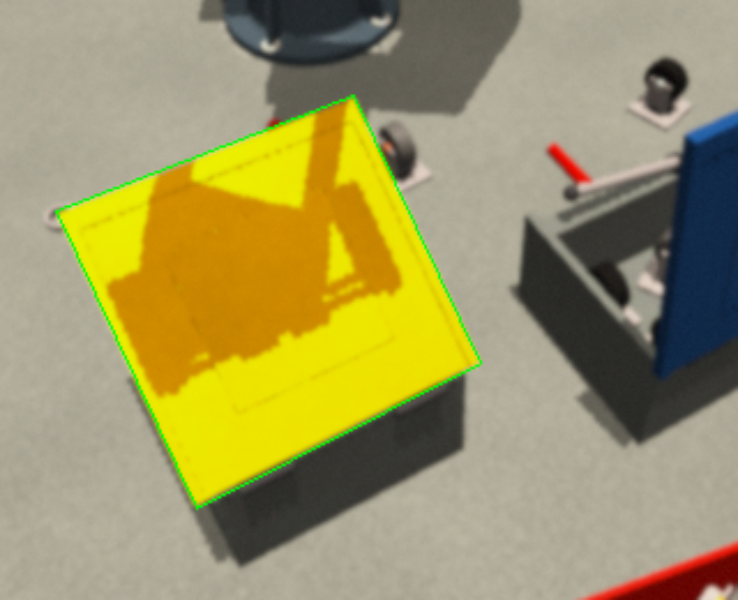

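```bash
python3 -c "
from rig import *
print(hand_in())"
```

```text
the job is handed in; nothing more can be done
None
```

I flipped the yellow chest's stay up to its stop, then pushed the yellow lid forward from behind. It sank on its own and now rests part open on the tip of the stay. I handed the job in at about 19 s with the gripper shut and clear above the lid.

- **Stay:** it was not lying level at first but already raised about 0.34 rad. I found this when the first position fit disagreed with the wrist view, and refitted before gripping. At the end of the swing the sideways force rose to about 11 N against the stop. The ball tip and peg then matched their expected places at 1.70 rad to within a few pixels.
- **Lid:** its outline matched the predicted 0.58 rad in two pictures 1 s apart, so it was at rest. The red peg shows at its front edge.
- **Forces:** the tool force readings stayed below about 15 N, and the last ones, clear of everything, were about 0.5 N.
- **Blue chest:** the arm never touched it, and it looks the same in the pictures. A crude image difference over that region was not zero (mean 8.8 grey levels). I put this down to picture noise and the arm's shadow but did not check further.

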